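# Sweep the used caps off the inspection board into the waste tray

### The arm

A 7-joint arm with a two-finger parallel gripper is mounted at the origin on the work surface. World frame = base frame: x ahead of the robot, y to its left, z up, the work surface at z = 0. Lengths are in m, angles in rad, forces in N, time in s.
With the tool pointing down it reaches from about 0.425 to 1.025 m from the base axis. Payload 9.4 kg.
Tool frame: the origin (TCP) lies at the centre of the arm's flange, where the gripper is bolted on; the fingertips stand arm.tip_extent ahead of it and the grasp point (between the pads) lies 167 mm ahead of it (arm.tip_extent is the distance from the TCP to the fingertips, in m); z points along the fingers, x is the direction in which the jaws open and shut, and the axes are right-handed (so a half turn about z gives the same grasp; the last joint's range is limited). The gripper opens to 93 mm and grips with 3 to 60 N. Pads are 15 mm wide; open, the fingers measure 128 mm over their backs; the gripper's body (75 mm by 188 mm) begins 65 mm behind the grasp point.
Start: joints at [1.07, 0.599, -0.003, 1.599, 0.002, 0.943, -0.08], TCP at [0.298, -0.661, 0.405] pointing down, gripper open.
Joint ranges: [-2.57, 2.57], [-0.35, 1.97], [-1.29, 1.29], [0.11, 2.56], [-1.05, 4.19], [0.11, 1.86], [-2.63, 2.63]. Speed limits (rad/s): [2.22, 2.22, 3.01, 3.01, 3.14, 3.14, 3.14].

### API

Orientations are given as a rotation vector (axis times angle).
In Python, from station import arm gives the robot as it stands.
- The arm moves only by the shell command python3 -m jog 'ROWS'. ROWS is JSON, a list of rows, each a list of 7 numbers: the shift along the tool's x, y, z in m, then the turn, a rotation vector about the tool's x, y, z in rad, then the finger opening in m, from 0 to 0.093. In form: [[dx, dy, dz, wx, wy, wz, hand], ...]. A call has 1 to 8 rows; each row is the pose to reach, as a shift and turn from the pose measured when the call began, along the tool's axes at that moment; what a row does not reach only later rows make up. A row lasts 1/8 s, in which the tool goes at most 62.5 mm and 10.7 degrees, less where a joint would pass 70% of its speed; a pose out of reach is approached as far as the arm can. A call with a gripper value outside its range is refused whole. The fingers move at their own pace and stop on an object; the grip force is fixed at half the most. Time passes only in rows, so rows that repeat a pose let the fingers close. It gives the time, the measured TCP pose, the force and the opening at its end, in the units of the state.
- arm.get_state(): the state, without advancing time (a new reading comes with each control period).
- arm.capture(name): name is "scene" or "top" or "wrist"; returns a dict with "frame" (480x640x3 uint8, red, green, blue), "fx", "fy", "cx", "cy" (pixels), "origin" and "rotation" of the camera in the world; the wrist camera has in their place "mount" (4x4, takes a point from camera to tool coordinates, whose origin is the TCP and whose axes are the tool frame's). Camera axes: x right, y up, looking along -z (the intrinsics and any distortion apply to the point x, -y, -z); pixel columns grow to the right and rows downward; lengths in m; the calibration is good to about 2 mm. A picture is of the moment at which its call begins: read the wrist's pose just before it. There is no depth.
- arm.hand_in(): hands the job in, once; it reports no verdict.
The state is a dict: "t": time; "joints": joint angles; "joint_velocities": joint speeds; "joint_torque": joint torques, N m; "tcp_pos": TCP position; "tool_rot": TCP orientation; "ft_force": force on the tool from outside, world axes, zero at the start; "wrist_torque": the same for the moment, N m; "finger_gap": finger opening in m.
Only numpy, scipy, OpenCV 4.12 (cv2) and the standard library are available. Lean on these libraries where they do the work, as an engineer would, in place of code of your own. Each camera call takes 0.05 s, during which the arm holds its last target.

### The job

Three used orange caps lie on the white inspection board: sweep them along and off its end into the yellow waste tray with your fingertips, pushing only and never lifting a cap. Leave the purple-capped vial standing where it is on the board, and do not disturb the green tray's clean white caps or anything else on the bench.

Things in the scene. Friction and masses are not known exactly. Their poses are not given: they have to be found in the camera images.
- board: fixed white-topped inspection board, 230 mm (its x) by 260 mm (its y) by 30 mm high, flat with no rim; origin at the centre of its underside on the bench (z = 0), so its top is 30 mm above the origin. Its two y ends each adjoin one tray; its yaw, position and which tray is at which end vary
- waste_tray: fixed yellow open tray, the waste tray, 230 mm (its x, parallel to the board's x) by 90 mm (y) by 26 mm high outside, walls and floor 4 mm; it butts against one y end of the board (its centre 175 mm from the board's centre along the board's y, either + or -), rim 4 mm below the board's top; origin at the centre of its underside on the bench
- clean_tray: fixed green open tray of the same size and shape at the board's other y end, holding two clean white caps; no orange cap belongs there; origin at the centre of its underside
- cap0: used cap: loose orange plastic disc with ribbed edge, 33 mm diameter, 12 mm high, about 16 g, lying flat on the board; origin at the centre of its underside. Each of the three caps and the vial has its own lane (in any order): lanes run along the board's y and are 54 mm apart in the board's x (-81, -27, 27, 81 mm, each within 4 mm); along y they lie within 45 mm of the board's centre
- cap1: used cap: loose orange plastic disc with ribbed edge, 33 mm diameter, 12 mm high, about 16 g, lying flat on the board; origin at the centre of its underside. Each of the three caps and the vial has its own lane (in any order): lanes run along the board's y and are 54 mm apart in the board's x (-81, -27, 27, 81 mm, each within 4 mm); along y they lie within 45 mm of the board's centre
- cap2: used cap: loose orange plastic disc with ribbed edge, 33 mm diameter, 12 mm high, about 16 g, lying flat on the board; origin at the centre of its underside. Each of the three caps and the vial has its own lane (in any order): lanes run along the board's y and are 54 mm apart in the board's x (-81, -27, 27, 81 mm, each within 4 mm); along y they lie within 45 mm of the board's centre
- vial: closed glass sample vial with a purple cap, standing loose on the board in the fourth lane, 30 mm diameter, 52 mm high, 60 g; origin at the centre of its underside. Must stay standing where it is
- clean0: clean white cap, 33 mm diameter, 12 mm high, loose in the green tray; origin at the centre of its underside; leave alone
- clean1: clean white cap, 33 mm diameter, 12 mm high, loose in the green tray; origin at the centre of its underside; leave alone
- milk: white closed bottle, 68 mm diameter, 130 mm high, on the bench to the left of the board; origin at the centre of its underside; leave alone
- egg: brown egg in a white egg cup, 48 mm diameter, 81 mm high, on the bench to the right of the board; origin at the centre of its underside; leave alone
- dish: shallow glass dish, 90 mm diameter, 16 mm high, on the bench to the right of the board; origin at the centre of its underside; leave alone
- marker: blue and black marker pen lying along its y, 125 by 12 by 12 mm, on the bench to the left of the board; origin at the centre of its underside; leave alone

How it is judged:
At the end, for the whole second after the job is handed in: All three orange caps lie inside the yellow tray's walls, at rest, undersides' centres lower than 28 mm above the bench; the vial stands upright within 15 mm of its start; every other loose thing is within 20 mm of its start (x of cap0 in the frame of waste_tray between -0.111 and 0.111 m and y of cap0 in the frame of waste_tray between -0.041 and 0.041 m and height (world z) of each of cap0, cap1, cap2 below 0.028 m and linear speed of each of cap0, cap1, cap2 below 0.02 m/s and x of cap1 in the frame of waste_tray between -0.111 and 0.111 m and y of cap1 in the frame of waste_tray between -0.041 and 0.041 m and x of cap2 in the frame of waste_tray between -0.111 and 0.111 m and y of cap2 in the frame of waste_tray between -0.041 and 0.041 m and distance of vial from where it was at the start of the episode below 0.015 m and angle between vial's own z axis and vertical below 0.15 rad and distance of each of clean0, clean1, milk, egg, dish, marker from where it was at the start of the episode below 0.02 m); the robot touches nothing.
It fails at once if an orange cap is lifted: more than 8 mm off the board while level, or more than 25 mm above the board's top in any posture (height (world z) of any of cap0, cap1, cap2 above 0.055 m or (height (world z) of cap0 above 0.038 m and angle between cap0's own z axis and vertical below 0.3 rad) or (height (world z) of cap1 above 0.038 m and angle between cap1's own z axis and vertical below 0.3 rad) or (height (world z) of cap2 above 0.038 m and angle between cap2's own z axis and vertical below 0.3 rad)).
It fails at once if the vial is shoved (more than 15 mm) or tipped (distance of vial from where it was at the start of the episode above 0.015 m or angle between vial's own z axis and vertical above 0.3 rad).
It fails at once if another bystander (clean cap, bottle, egg, dish, marker) is moved more than 20 mm (distance of any of clean0, clean1, milk, egg, dish, marker from where it was at the start of the episode above 0.02 m).
It also fails if it takes over 51 s, if anything falls off the work surface, if the arm or the gripper's body presses on something with over 40 N, if the wrist force passes 120 N, or if a joint passes its speed limit or range.

## Working session

There is one attempt and no reset: what is moved stays moved. The work goes in short steps, Python scripts to look and compute and a shell command to move; the robot and the scene stay as the last step left them, time stands still between calls to the robot, and variables do not carry over. Pictures are saved under pics/ and viewed, and the job is handed in when it is done.

```bash
ls; mkdir -p pics; python3 - <<'E'
from station import arm
import cv2,numpy as np
print(arm.get_state(), arm.tip_extent)
for n in ("scene","top"):
    c=arm.capture(n); cv2.imwrite(f"pics/{n}0.png",c["frame"][:,:,::-1])
    print(n,{k:(np.round(v,4).tolist() if k!="frame" else 0) for k,v in c.items()})
E
```

```text
pics
{'t': 0.0, 'joints': array([ 1.07033149,  0.60012979, -0.00255974,  1.60011594,  0.0018035 ,
        0.94287054, -0.07977144]), 'joint_velocities': array([ 2.03829743e-03,  2.45786701e-05, -3.31154994e-04, -6.27163757e-04,
       -1.17854271e-03,  7.37572132e-04, -1.08785179e-04]), 'joint_torque': array([ 9.52522498e-06, -7.65060711e+01,  1.49732240e+00, -2.52345550e+01,
       -5.24403260e-02,  1.70080358e-02,  1.97949107e-04]), 'tcp_pos': array([ 0.29805324, -0.66068958,  0.40386111]), 'tool_rot': array([-2.63842374e+00,  1.70407120e+00,  2.11297597e-03]), 'ft_force': array([ 0.03011116, -0.28073009, -0.44817894]), 'wrist_torque': array([0.01691145, 0.0502817 , 0.00228287]), 'finger_gap': 0.09287258701697206} 0.1861
scene {'frame': 0, 'fx': 521.2348, 'fy': 521.2348, 'cx': 315.4404, 'cy': 240.7368, 'origin': [1.2882, 0.4814, 0.8609], 'rotation': [0.4761, 0.8831, 1.9839]}
top {'frame': 0, 'fx': 544.4406, 'fy': 544.4406, 'cx': 311.3305, 'cy': 237.1912, 'origin': [0.319, -0.0054, 1.2455], 'rotation': [0.1242, -0.1267, -1.5788]}
```

View pics/scene0.png

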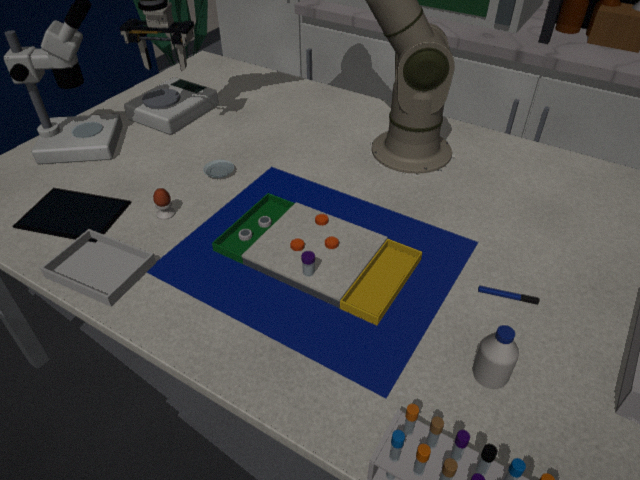

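View pics/top0.png

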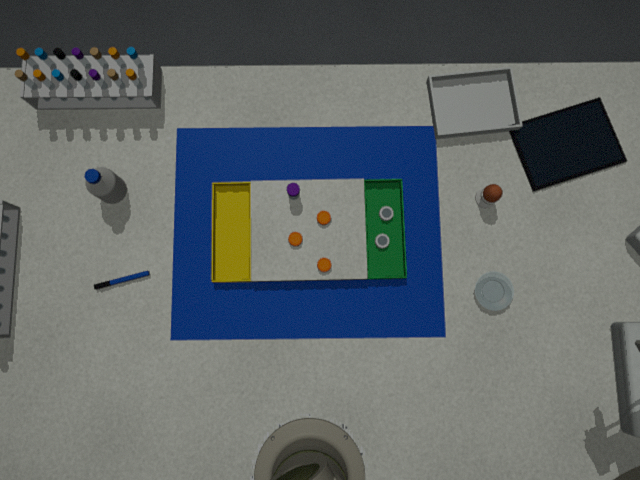

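The top view shows the yellow tray on the left at columns 211-250, with the green tray on the right. The orange caps are at about (324,217), (295,239) and (324,265), and the vial cap is at (293,190), in the lane farthest from the robot. Next I'll measure these.

```bash
cat > h.py <<'E'
import numpy as np,cv2
from scipy.spatial.transform import Rotation as R
from station import arm
def ray(c,uv):
    if "mount" in c: raise 0
    d=np.array([(uv[0]-c["cx"])/c["fx"],-(uv[1]-c["cy"])/c["fy"],-1.])
    return np.array(c["origin"]),R.from_rotvec(c["rotation"]).as_matrix()@d
def onz(c,uv,z):
    o,d=ray(c,uv); return o+d*(z-o[2])/d[2]
def tri(c1,u1,c2,u2):
    o1,d1=ray(c1,u1);o2,d2=ray(c2,u2)
    s=np.linalg.lstsq(np.c_[d1,-d2],o2-o1,rcond=None)[0]
    a=o1+s[0]*d1;b=o2+s[1]*d2
    return (a+b)/2,np.linalg.norm(a-b)
RNG={"orange":((4,170,140),(16,255,255)),"purple":((125,80,40),(155,255,255)),"yellow":((20,120,80),(32,255,255)),"green":((50,100,40),(80,255,255))}
def mask(c,col):
    hsv=cv2.cvtColor(c["frame"],cv2.COLOR_RGB2HSV); return cv2.inRange(hsv,*map(np.array,RNG[col]))
def blobs(c,col,lo=40,hi=9000):
    cs,_=cv2.findContours(mask(c,col),cv2.RETR_EXTERNAL,cv2.CHAIN_APPROX_NONE)
    out=[]
    for k in cs:
        a=cv2.contourArea(k)
        if lo<a<hi:
            m=cv2.moments(k); out.append((round(m["m10"]/m["m00"],1),round(m["m01"]/m["m00"],1),a,k))
    return out
E
python3 - <<'E'
from h import *
t=arm.capture("top");s=arm.capture("scene")
for n,c in(("top",t),("scene",s)):
    for col in RNG:
        for b in blobs(c,col): print(n,col,b[:3], onz(c,b[:2],.042).round(4) if col=="orange" else "")
for n,c in(("top",t),("scene",s)):
  for col in("yellow","green"):
    k=max(blobs(c,col),key=lambda b:b[2])[3]
    bx=cv2.boxPoints(cv2.minAreaRect(k)); ap=cv2.approxPolyDP(cv2.convexHull(k),5,True)[:,0]
    print(n,col,bx.tolist(),ap.tolist())
    for p in ap: print(onz(c,p,.026).round(4))
E
```

```text
top orange (323.6, 263.9, 102.5) [ 0.4521 -0.035   0.042 ]
top orange (294.7, 237.9, 101.5) [0.5114 0.0288 0.042 ]
top orange (323.2, 216.5, 103.0) [ 0.5594 -0.0357  0.042 ]
top purple (292.7, 189.1, 115.5) 
top purple (92.5, 72.6, 42.0) 
top purple (75.3, 50.8, 49.0) 
top yellow (231.0, 231.7, 3735.0) 
top green (384.8, 228.7, 3686.0) 
scene purple (477.6, 476.5, 56.5) 
scene purple (462.4, 438.6, 171.5) 
scene purple (307.9, 257.3, 130.0) 
scene yellow (379.3, 280.7, 3279.0) 
scene green (250.5, 226.4, 2140.0) 
scene green (162.6, 43.2, 49.0) 
scene green (459.9, 5.5, 654.0) 
scene green (202.4, 19.7, 190.5) 
scene green (183.6, 11.3, 88.5) 
scene green (173.5, 9.9, 55.0) 
scene green (139.6, 11.4, 42.5) 
top yellow [[212.0, 182.0], [250.0, 182.0], [250.0, 281.0], [212.0, 281.0]] [[250, 182], [250, 280], [212, 281], [212, 183]]
[0.6457 0.1314 0.026 ]
[0.4196 0.1301 0.026 ]
[0.4183 0.2151 0.026 ]
[0.6443 0.219  0.026 ]
top green [[363.3622131347656, 179.69325256347656], [402.2945861816406, 178.07106018066406], [406.4314880371094, 277.35699462890625], [367.4991149902344, 278.97918701171875]] [[401, 179], [406, 275], [368, 278], [364, 180]]
[ 0.6488 -0.2171  0.026 ]
[ 0.4267 -0.2199  0.026 ]
[ 0.421  -0.1344  0.026 ]
[ 0.6474 -0.1316  0.026 ]
scene yellow [[336.39556884765625, 305.73431396484375], [384.7337646484375, 228.8326416015625], [422.0684814453125, 252.3001708984375], [373.73028564453125, 329.20184326171875]] [[389, 239], [421, 254], [375, 324], [340, 308], [340, 300]]
[0.4179 0.1316 0.026 ]
[0.4257 0.2174 0.026 ]
[0.6638 0.2217 0.026 ]
[0.6647 0.1403 0.026 ]
[0.6456 0.1292 0.026 ]
scene green [[209.39215087890625, 246.0169219970703], [266.4967346191406, 179.9547882080078], [293.0671081542969, 202.9224090576172], [235.9625244140625, 268.98455810546875]] [[293, 203], [242, 262], [213, 249], [268, 193]]
[ 0.423  -0.1413  0.026 ]
[ 0.6644 -0.1185  0.026 ]
[ 0.666  -0.2035  0.026 ]
[ 0.4223 -0.2217  0.026 ]
```

```bash
python3 - <<'E'
from h import *
import h
h.RNG["orange"]=((2,150,90),(16,255,255))
t=arm.capture("top");s=arm.capture("scene")
T=[b for b in blobs(t,"orange",60) if 200<b[0]<400 and 150<b[1]<300]
S=[b for b in blobs(s,"orange",40) if 240<b[0]<400 and 190<b[1]<300]
T+=[b for b in blobs(t,"purple") if b[0]>200]; S+=[b for b in blobs(s,"purple") if b[1]<300]
for a in T:
  for b in S:
    p,e=tri(t,a[:2],s,b[:2])
    if e<.006: print(a[:2],b[:2],p.round(4),round(e,4))
st=arm.get_state(); print(R.from_rotvec(st["tool_rot"]).as_matrix().round(4))
R0=R.from_rotvec(st["tool_rot"]).as_matrix()
print("to (0.511,-0.05,0.30):",R0.T@(np.array([.511,-.05,.30])-st["tcp_pos"]))
print("yaw tool",np.arctan2(-R0[1,0],R0[0,0]))
E
```

```text
(323.7, 264.4) (320.8, 219.1) [ 0.4522 -0.0366  0.0382] 0.0031
(295.0, 238.5) (330.9, 242.3) [0.5112 0.0273 0.0377] 0.0023
(323.2, 217.4) (296.7, 244.3) [ 0.5589 -0.0369  0.0375] 0.0026
(292.7, 189.1) (307.8, 257.3) [0.6154 0.0307 0.0765] 0.0018
[[ 4.112e-01 -9.115e-01 -3.000e-04]
 [-9.115e-01 -4.112e-01  4.000e-04]
 [-5.000e-04  1.000e-04 -1.000e+00]]
to (0.511,-0.05,0.30): [-0.46918515 -0.4452606   0.10459645]
yaw tool 1.146978923467755
```

The caps are at (0.452,-0.036), (0.511,0.028) and (0.559,-0.036). The vial is at (0.615,0.031). The tray lies towards +y. I'll swing over above the board first.

```bash
python3 -m jog '[[-0.06,-0.057,0.012,0,0,-0.143,0.05],[-0.12,-0.114,0.024,0,0,-0.287,0.03],[-0.18,-0.171,0.036,0,0,-0.43,0.012],[-0.24,-0.228,0.048,0,0,-0.573,0.012],[-0.30,-0.285,0.06,0,0,-0.717,0.012],[-0.36,-0.342,0.072,0,0,-0.86,0.012],[-0.42,-0.40,0.09,0,0,-1.0,0.012],[-0.50,-0.46,0.104,0,0,-1.147,0.012]]'
cat >> h.py <<'E'
def go(x,y,tipz):
    s=arm.get_state(); M=R.from_rotvec(s["tool_rot"]).as_matrix()
    d=M.T@(np.array([x,y,tipz+arm.tip_extent])-s["tcp_pos"])
    Rt=np.array([[1,0,0],[0,-1,0],[0,0,-1.]])
    print("t",s["t"],"tcp",s["tcp_pos"].round(4),"F",s["ft_force"].round(2),"gap",round(s["finger_gap"],4),"shift",d.round(4),"turn",R.from_matrix(M.T@Rt).as_rotvec().round(4))
E
python3 -c "
from h import *
go(.511,-.012,.1)"
```

```text
t: 1.3
tcp_pos: [0.4592, -0.1916, 0.3302]
tool_rot: [-3.141, -0.007, -0.001]
ft_force: [0.3, 0.9, -1.2]
finger_gap: 0.0175
t 1.3 tcp [ 0.4592 -0.1916  0.3302] F [ 0.34  0.92 -1.15] gap 0.0175 shift [ 0.0525 -0.1793  0.0442] turn [-0.0002 -0.0009  0.0044]
```

```bash
python3 -m jog '[[0.0175,-0.06,0.015,0,0,0.004,0.012],[0.035,-0.12,0.03,0,0,0.004,0.012],[0.0525,-0.179,0.044,0,0,0.004,0.012],[0.0525,-0.179,0.044,0,0,0.004,0.012],[0.0525,-0.179,0.044,0,0,0.004,0.012]]'
python3 - <<'E'
from h import *
go(.511,-.012,.035)
for n in("top","wrist"):
    c=arm.capture(n); cv2.imwrite(f"pics/{n}1.png",c["frame"][:,:,::-1])
E
```

```text
t: 1.92
tcp_pos: [0.5109, -0.0122, 0.2862]
tool_rot: [3.141, 0.003, 0.001]
ft_force: [-0.6, -0.3, -0.1]
finger_gap: 0.0123
t 1.925 tcp [ 0.5109 -0.0122  0.2862] F [-0.6  -0.33 -0.08] gap 0.0123 shift [ 0.     -0.0002  0.0651] turn [ 0.0002 -0.0003  0.0016]
```

View pics/wrist1.png

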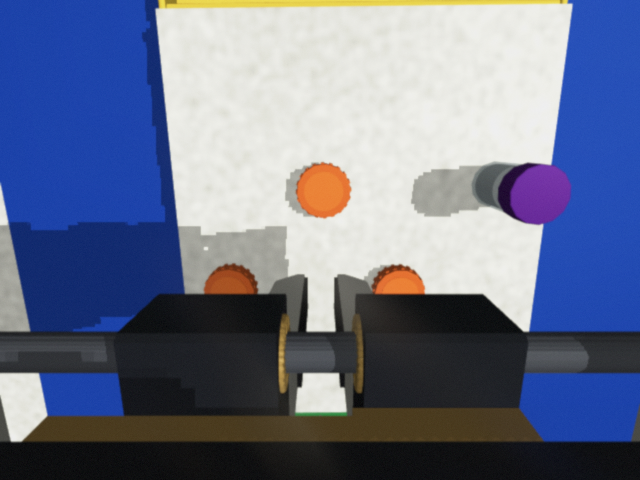

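View pics/top1.png

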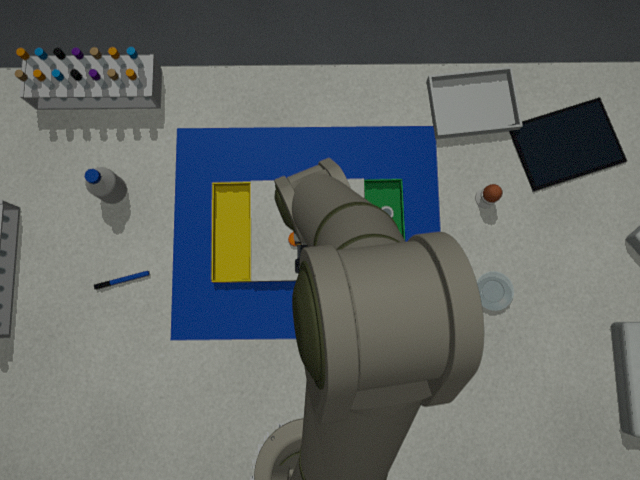

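The wrist view has the middle cap at (323,190), centred on the finger gap at about x=321. The side caps sit clear of the fingertips. Next I'll descend behind it and push.

```bash
python3 -m jog '[[0,0,0.02,0,0,0,0.012],[0,0,0.04,0,0,0,0.012],[0,0,0.055,0,0,0,0.012],[0,0,0.064,0,0,0,0.012],[0,0,0.064,0,0,0,0.012]]'
python3 -m jog '[[0,-0.01,0,0,0,0,0.012],[0,-0.02,0,0,0,0,0.012],[0,-0.03,0,0,0,0,0.012],[0,-0.04,0,0,0,0,0.012],[0,-0.05,0,0,0,0,0.012],[0,-0.06,0,0,0,0,0.012]]'
python3 - <<'E'
from h import *
go(.511,.145,.035)
c=arm.capture("wrist"); cv2.imwrite(f"pics/wrist2.png",c["frame"][:,:,::-1])
E
```

```text
t: 2.65
tcp_pos: [0.5106, -0.0144, 0.2222]
tool_rot: [3.141, -0.004, -0.0]
ft_force: [-0.3, 0.2, -0.1]
finger_gap: 0.0117
t: 3.4
tcp_pos: [0.5107, 0.0463, 0.2221]
tool_rot: [3.141, -0.004, -0.0]
ft_force: [0.4, -0.4, 0.3]
finger_gap: 0.0117
t 3.4 tcp [0.5107 0.0463 0.2221] F [ 0.39 -0.38  0.27] gap 0.0117 shift [ 0.0001 -0.0987  0.0009] turn [ 0.0009  0.0002 -0.0023]
```

View pics/wrist2.png

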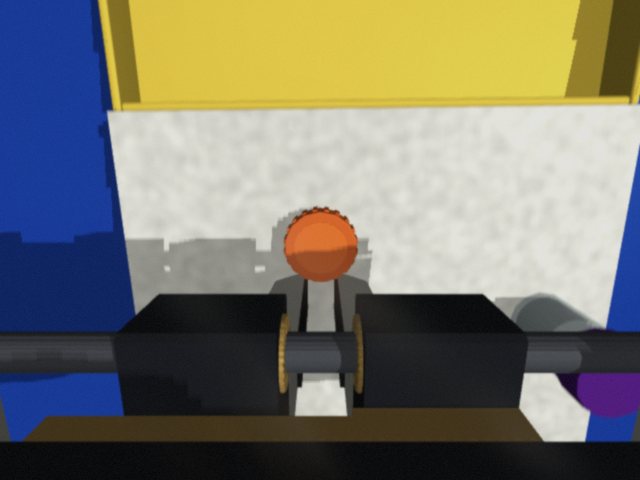

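The cap sits in the fingers at (321,244) and is tracking straight. I'll carry on over the edge.

```bash
python3 -m jog '[[0,-0.012,0,0,0,0,0.012],[0,-0.024,0,0,0,0,0.012],[0,-0.036,0,0,0,0,0.012],[0,-0.048,0,0,0,0,0.012],[0,-0.06,0,0,0,0,0.012],[0,-0.07,0,0,0,0,0.012],[0,-0.08,0,0,0,0,0.012],[0,-0.088,0,0,0,0,0.012]]'
python3 - <<'E'
from h import *
go(.511,.145,.035)
c=arm.capture("wrist"); cv2.imwrite(f"pics/wrist3.png",c["frame"][:,:,::-1])
E
```

```text
t: 4.45
tcp_pos: [0.5109, 0.1364, 0.2221]
tool_rot: [-3.141, 0.001, -0.0]
ft_force: [0.2, -0.2, -0.0]
finger_gap: 0.0122
t 4.45 tcp [0.5109 0.1364 0.2221] F [ 0.24 -0.23 -0.04] gap 0.0122 shift [ 0.0001 -0.0086  0.001 ] turn [-0.0002 -0.0001 -0.0006]
```

View pics/wrist3.png

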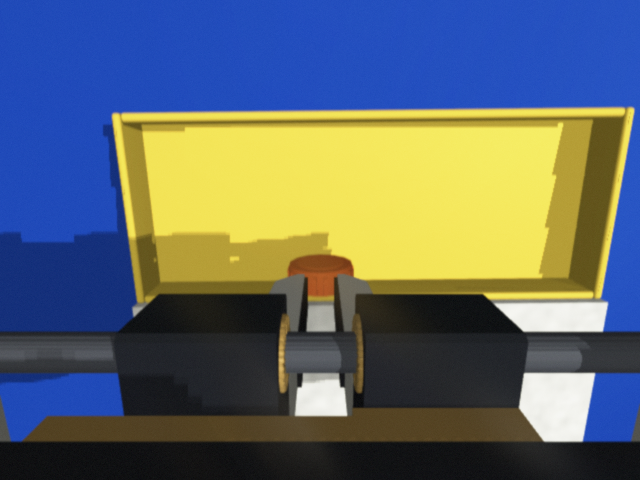

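The cap at (320,275) is tipping over the tray's near wall. A little farther and it should drop free.

```bash
python3 -m jog '[[0,-0.008,0,0,0,0,0.012],[0,-0.016,0,0,0,0,0.012],[0,-0.022,0,0,0,0,0.012],[0,-0.022,0,0,0,0,0.012],[0,-0.022,0,0,0,0,0.012]]'
python3 - <<'E'
from h import *
go(.559,-.075,.12)
c=arm.capture("wrist"); cv2.imwrite(f"pics/wrist4.png",c["frame"][:,:,::-1])
E
```

```text
t: 5.12
tcp_pos: [0.5109, 0.1592, 0.2221]
tool_rot: [-3.141, -0.0, -0.0]
ft_force: [0.2, 0.6, -1.0]
finger_gap: 0.0122
t 5.125 tcp [0.5109 0.1592 0.2221] F [ 0.21  0.55 -0.98] gap 0.0122 shift [ 0.0481  0.2341 -0.0841] turn [-0.0007 -0.0003  0.0003]
```

View pics/wrist4.png

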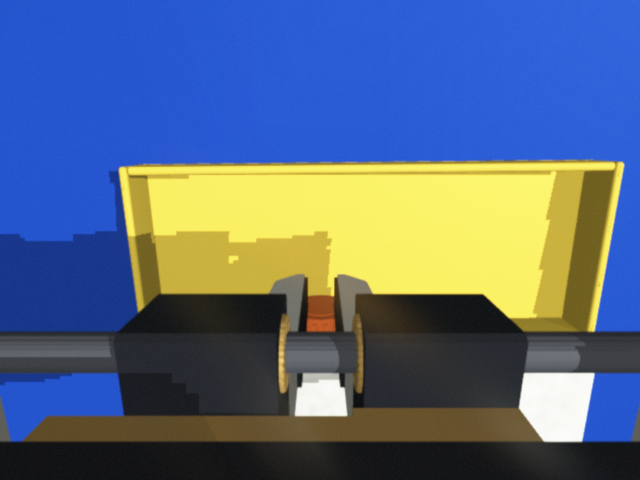

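The cap is visible below the fingers, leaning on the near wall at about (320,312). I'll lift straight up and look again.

```bash
python3 -m jog '[[0,0,-0.012,0,0,0,0.012],[0,0,-0.03,0,0,0,0.012],[0,0,-0.06,0,0,0,0.012],[0,0.02,-0.084,0,0,0,0.012],[0.02,0.07,-0.084,0,0,0,0.012],[0.04,0.12,-0.084,0,0,0,0.012],[0.048,0.17,-0.084,0,0,0,0.012],[0.048,0.22,-0.084,0,0,0,0.012]]'
python3 - <<'E'
from h import *
go(.559,-.077,.04)
for n in("top","wrist","scene"):
    c=arm.capture(n); f=c["frame"][:,:,::-1]
    if n=="scene": f=cv2.resize(f[170:350,200:440],None,fx=3,fy=3,interpolation=cv2.INTER_CUBIC)
    cv2.imwrite(f"pics/{n}5.png",f)
E
```

```text
t: 6.18
tcp_pos: [0.5592, -0.063, 0.3069]
tool_rot: [-3.141, 0.001, -0.002]
ft_force: [0.2, -0.3, 0.4]
finger_gap: 0.0118
t 6.175 tcp [ 0.5592 -0.063   0.3069] F [ 0.2  -0.28  0.37] gap 0.0118 shift [-0.0003  0.0141  0.0808] turn [-0.0006 -0.0015 -0.0006]
```

View pics/wrist5.png

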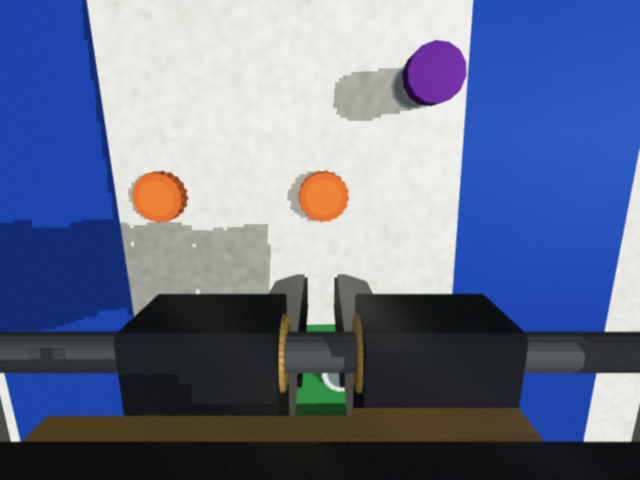

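View pics/scene5.png

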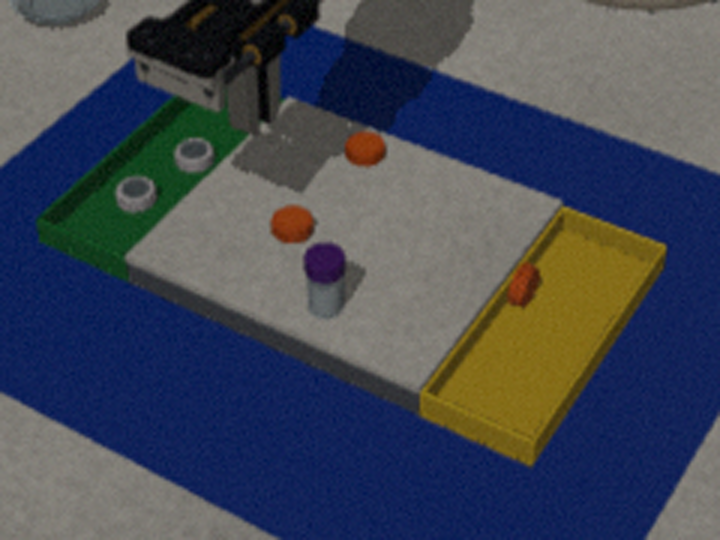

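Cap B is in the tray but leaning steeply on the near wall, at (522,284) in the crop. I'll check and fix that later. For cap C I'll finish the push faster so it clears the wall.

```bash
python3 -m jog '[[0,0.006,0.02,0,0,0,0.012],[0,0.006,0.045,0,0,0,0.012],[0,0.006,0.07,0,0,0,0.012],[0,0.006,0.085,0,0,0,0.012],[0,0.006,0.085,0,0,0,0.012]]'
python3 -m jog '[[0,-0.01,0,0,0,0,0.012],[0,-0.02,0,0,0,0,0.012],[0,-0.032,0,0,0,0,0.012],[0,-0.044,0,0,0,0,0.012],[0,-0.056,0,0,0,0,0.012],[0,-0.068,0,0,0,0,0.012],[0,-0.08,0,0,0,0,0.012]]'
python3 - <<'E'
from h import *
go(.559,.135,.035)
c=arm.capture("wrist"); cv2.imwrite(f"pics/wrist6.png",c["frame"][:,:,::-1])
E
```

```text
t: 6.95
tcp_pos: [0.5583, -0.0697, 0.2212]
tool_rot: [3.141, -0.007, -0.002]
ft_force: [-0.7, 0.2, 0.6]
finger_gap: 0.0116
t: 7.82
tcp_pos: [0.5587, 0.0112, 0.2211]
tool_rot: [3.141, -0.007, -0.002]
ft_force: [0.3, -0.5, 0.7]
finger_gap: 0.012
t 7.825 tcp [0.5587 0.0112 0.2211] F [ 0.29 -0.49  0.73] gap 0.012 shift [-0.0002 -0.1238  0.    ] turn [ 0.0003  0.0011 -0.0047]
```

View pics/wrist6.png

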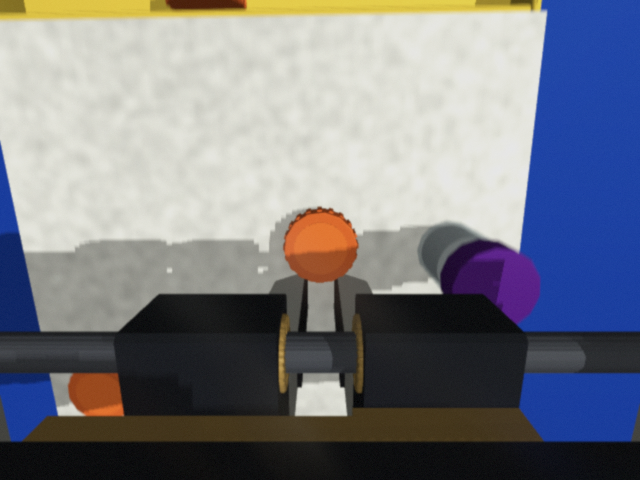

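```bash
python3 -m jog '[[0,-0.012,0,0,0,0,0.012],[0,-0.026,0,0,0,0,0.012],[0,-0.044,0,0,0,0,0.012],[0,-0.066,0,0,0,0,0.012],[0,-0.095,0,0,0,0,0.012],[0,-0.125,0,0,0,0,0.012],[0,-0.125,0,0,0,0,0.012],[0,-0.125,0,0,0,0,0.012]]'
python3 - <<'E'
from h import *
go(.559,.135,.035)
c=arm.capture("wrist"); cv2.imwrite(f"pics/wrist7.png",c["frame"][:,:,::-1])
E
```

```text
t: 8.88
tcp_pos: [0.5589, 0.138, 0.2212]
tool_rot: [-3.141, 0.004, 0.002]
ft_force: [-0.4, -1.2, 1.0]
finger_gap: 0.0121
t 8.875 tcp [0.5589 0.138  0.2212] F [-0.39 -1.21  0.99] gap 0.0121 shift [0.0001 0.003  0.0001] turn [-0.0004  0.0012 -0.0025]
```

View pics/wrist7.png

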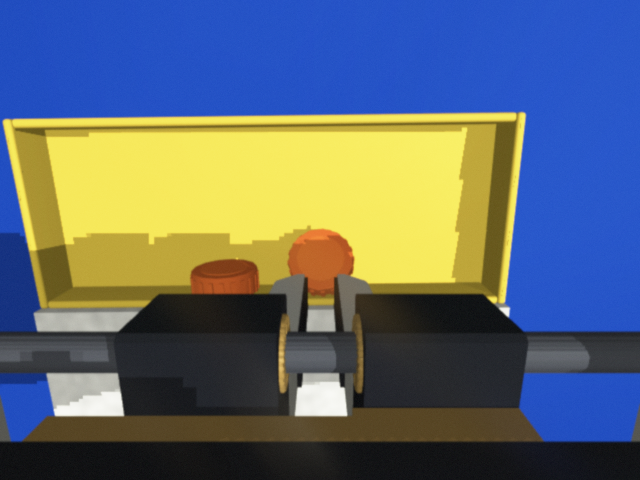

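Cap C landed flatter, at (321,260). Next I'll raise the hand and go to cap A.

```bash
python3 -m jog '[[0,0.004,-0.012,0,0,0,0.012],[0,0.01,-0.03,0,0,0,0.012],[0,0.02,-0.06,0,0,0,0.012],[-0.02,0.06,-0.085,0,0,0,0.012],[-0.05,0.11,-0.085,0,0,0,0.012],[-0.08,0.155,-0.085,0,0,0,0.012],[-0.107,0.206,-0.085,0,0,0,0.012],[-0.107,0.206,-0.085,0,0,0,0.012]]'
python3 - <<'E'
from h import *
go(.452,-.069,.035)
for n in("wrist","scene"):
    c=arm.capture(n); f=c["frame"][:,:,::-1]
    if n=="scene": f=cv2.resize(f[170:350,200:440],None,fx=3,fy=3,interpolation=cv2.INTER_CUBIC)
    cv2.imwrite(f"pics/{n}8.png",f)
E
```

```text
t: 9.93
tcp_pos: [0.4488, -0.0727, 0.3075]
tool_rot: [3.14, -0.018, -0.003]
ft_force: [0.5, -0.2, 0.3]
finger_gap: 0.012
t 9.925 tcp [ 0.4488 -0.0727  0.3075] F [ 0.51 -0.2   0.29] gap 0.012 shift [ 0.0033 -0.0039  0.0864] turn [ 0.0019  0.0021 -0.0114]
```

View pics/wrist8.png

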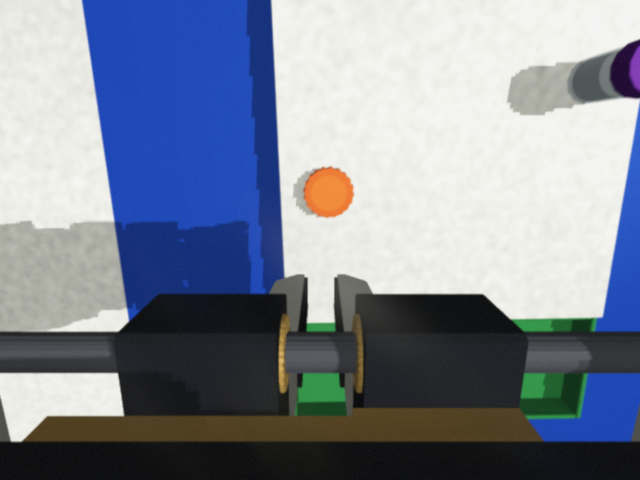

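View pics/scene8.png

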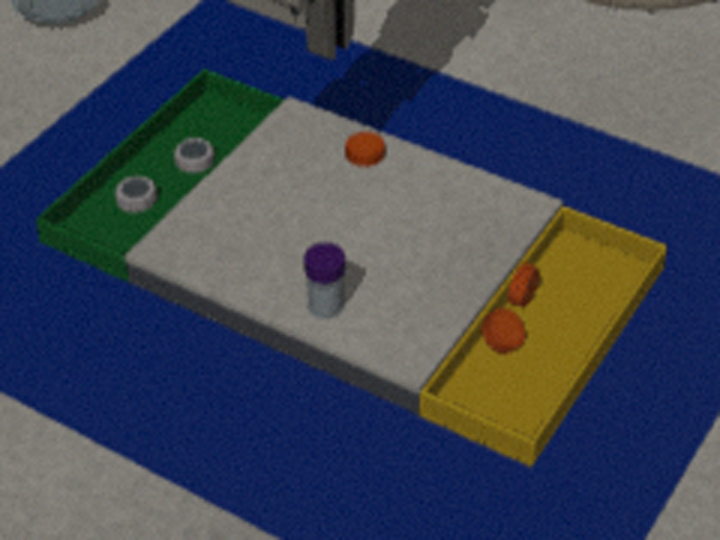

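Cap C leans at a moderate angle and is well inside, and the vial is untouched. Cap A is 8 px right of the finger centre at (329,192), so I'll shift 3 mm while descending.

```bash
python3 -m jog '[[0.003,-0.003,0.02,0.002,0.002,-0.011,0.012],[0.003,-0.003,0.045,0.002,0.002,-0.011,0.012],[0.003,-0.003,0.07,0.002,0.002,-0.011,0.012],[0.003,-0.003,0.086,0.002,0.002,-0.011,0.012],[0.003,-0.003,0.086,0.002,0.002,-0.011,0.012],[0.003,-0.003,0.086,0.002,0.002,-0.011,0.012]]'
python3 -m jog '[[0,-0.01,0,0,0,0,0.012],[0,-0.02,0,0,0,0,0.012],[0,-0.032,0,0,0,0,0.012],[0,-0.044,0,0,0,0,0.012],[0,-0.056,0,0,0,0,0.012],[0,-0.068,0,0,0,0,0.012],[0,-0.08,0,0,0,0,0.012]]'
python3 - <<'E'
from h import *
go(.452,.138,.035)
c=arm.capture("wrist"); cv2.imwrite(f"pics/wrist9.png",c["frame"][:,:,::-1])
E
```

```text
t: 10.78
tcp_pos: [0.4551, -0.0655, 0.222]
tool_rot: [-3.139, -0.01, -0.006]
ft_force: [0.6, -0.1, 0.8]
finger_gap: 0.012
t: 11.65
tcp_pos: [0.4545, 0.0154, 0.2221]
tool_rot: [-3.139, -0.01, -0.006]
ft_force: [1.0, -0.6, -0.5]
finger_gap: 0.0119
t 11.65 tcp [0.4545 0.0154 0.2221] F [ 1.   -0.64 -0.47] gap 0.0119 shift [-0.0018 -0.1226  0.0013] turn [-0.0022 -0.0036  0.0062]
```

View pics/wrist9.png

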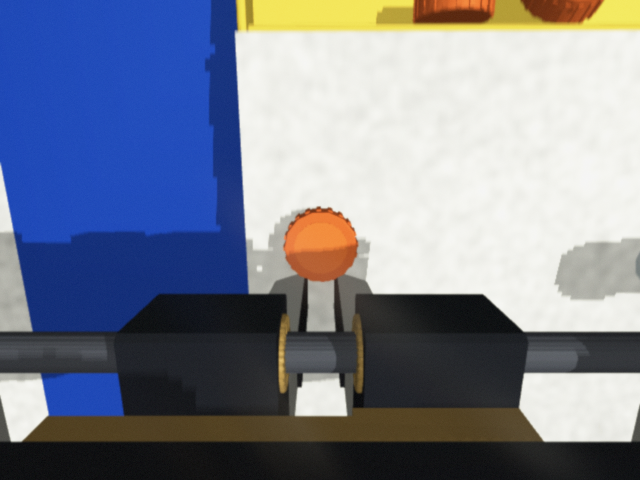

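Cap A is centred at (321,244) and clear of the other caps. I'll finish with a quicker push.

```bash
python3 -m jog '[[0,-0.012,0,0,0,0,0.012],[0,-0.026,0,0,0,0,0.012],[0,-0.044,0,0,0,0,0.012],[0,-0.066,0,0,0,0,0.012],[0,-0.093,0,0,0,0,0.012],[0,-0.124,0,0,0,0,0.012],[0,-0.124,0,0,0,0,0.012],[0,-0.124,0,0,0,0,0.012]]'
python3 -m jog '[[0,0.004,-0.012,0,0,0,0.012],[0,0.02,-0.03,0,0,0,0.012],[0,0.05,-0.06,0,0,0,0.012],[0,0.09,-0.085,0,0,0,0.012],[0,0.09,-0.085,0,0,0,0.012]]'
python3 - <<'E'
from h import *
go(.511,.10,.06)
for n in("wrist","scene"):
    c=arm.capture(n); f=c["frame"][:,:,::-1]
    if n=="scene": f=cv2.resize(f[170:350,200:440],None,fx=3,fy=3,interpolation=cv2.INTER_CUBIC)
    cv2.imwrite(f"pics/{n}10.png",f)
E
```

```text
t: 12.7
tcp_pos: [0.4534, 0.1407, 0.2224]
tool_rot: [-3.139, -0.013, -0.006]
ft_force: [-0.2, -0.1, 0.4]
finger_gap: 0.0122
t: 13.32
tcp_pos: [0.4536, 0.0464, 0.3094]
tool_rot: [-3.14, -0.002, -0.01]
ft_force: [-0.4, 0.3, -0.7]
finger_gap: 0.0115
t 13.325 tcp [0.4536 0.0464 0.3094] F [-0.41  0.25 -0.74] gap 0.0115 shift [ 0.057  -0.0534  0.0637] turn [-0.0017 -0.0064  0.0011]
```

View pics/wrist10.png

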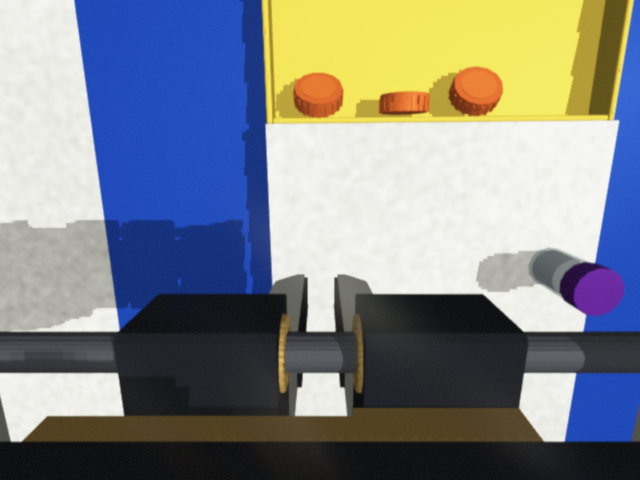

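View pics/scene10.png

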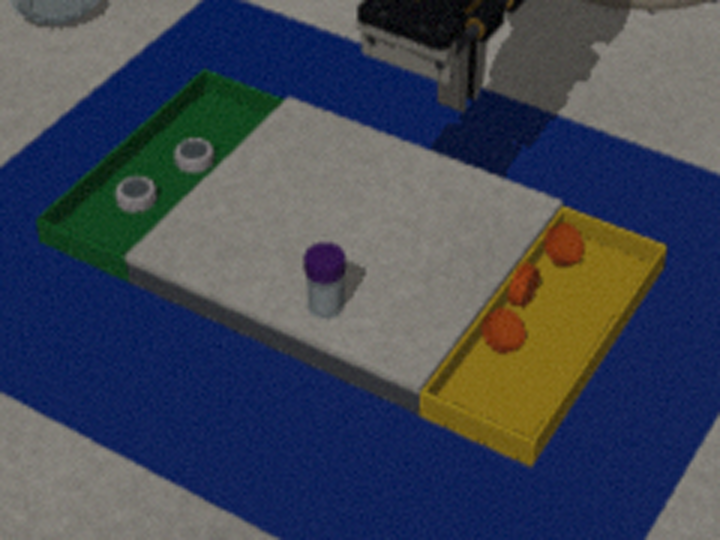

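All three caps are in the tray. A and C lean at about 45°, at (318,93) and (476,90). B, at (404,102), is almost upright against the near wall, close to the y limit. I'll take a closer look at B.

```bash
python3 -m jog '[[0.028,-0.025,0.03,0,0,0,0.0],[0.057,-0.05,0.05,0,0,0,0.0],[0.057,-0.05,0.05,0,-0.006,0,0.0],[0.057,-0.05,0.05,0,-0.006,0,0.0]]'
python3 - <<'E'
from h import *
go(.511,.11,.032)
s=arm.get_state()
c=arm.capture("wrist"); cv2.imwrite("pics/wrist11.png",c["frame"][:,:,::-1])
f=c["frame"][:,:,::-1]
M=np.eye(4);M[:3,:3]=R.from_rotvec(s["tool_rot"]).as_matrix();M[:3,3]=s["tcp_pos"]
W=M@np.array(c["mount"]); print(W.round(3))
c2={k:c[k] for k in("fx","fy","cx","cy")};c2["origin"]=W[:3,3];c2["rotation"]=R.from_matrix(W[:3,:3]).as_rotvec();c2["frame"]=c["frame"]
import h; h.RNG["orange"]=((2,150,60),(16,255,255))
for b in blobs(c2,"orange",100):
    k=b[3][:,0]; top=k[k[:,1].argmin()];bot=k[k[:,1].argmax()]
    print(b[:3],cv2.boundingRect(b[3]),"bot at z=.035",onz(c2,bot,.035).round(4),"z=.026",onz(c2,bot,.026).round(4),"top z=.015",onz(c2,top,.015).round(4))
k=max(blobs(c2,"yellow",500,300000),key=lambda b:b[2]);print(cv2.boundingRect(k[3]))
E
```

```text
t: 13.92
tcp_pos: [0.5099, 0.1004, 0.2577]
tool_rot: [-3.139, -0.011, 0.005]
ft_force: [0.2, -0.1, 0.7]
finger_gap: 0.0005
t 13.925 tcp [0.5099 0.1004 0.2577] F [ 0.23 -0.14  0.72] gap 0.0005 shift [ 0.0014 -0.0095  0.0396] turn [-0.0022  0.0034  0.0069]
[[ 1.    -0.007  0.002  0.51 ]
 [ 0.006  0.97   0.241  0.168]
 [-0.004 -0.241  0.97   0.239]
 [ 0.     0.     0.     1.   ]]
(324.1, 195.9, 1371.0) (296, 183, 57, 27) bot at z=.035 [0.5038 0.1346 0.035 ] z=.026 [0.5035 0.1331 0.026 ] top z=.015 [0.5015 0.1465 0.015 ]
(223.0, 184.6, 2567.5) (193, 158, 61, 55) bot at z=.035 [0.4558 0.1326 0.035 ] z=.026 [0.4534 0.131  0.026 ] top z=.015 [0.4494 0.1604 0.015 ]
(408.7, 180.7, 2640.5) (379, 152, 60, 59) bot at z=.035 [0.5533 0.1343 0.035 ] z=.026 [0.5552 0.1328 0.026 ] top z=.015 [0.5585 0.1644 0.015 ]
(146, 44, 451, 175)
```

View pics/wrist11.png

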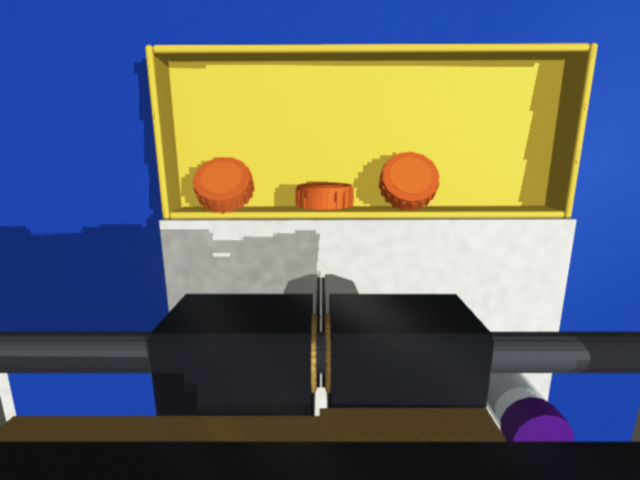

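B is nearly upright at (324,196), with its top edge right at the wall. I'll nudge its protruding top with closed fingers just above board level, so it topples flat into the tray.

```bash
python3 -m jog '[[0.001,0,0.015,0,0,0.006,0.0],[0.001,0,0.03,0,0,0.006,0.0],[0.001,0,0.039,0,0,0.006,0.0],[0.001,0,0.039,0,0,0.006,0.0],[0.001,0,0.039,0,0,0.006,0.0]]'
python3 -c "
from h import *
go(.511,.15,.032)"
```

```text
t: 14.6
tcp_pos: [0.5107, 0.0999, 0.2191]
tool_rot: [-3.139, -0.0, 0.004]
ft_force: [0.1, 0.6, -0.1]
finger_gap: 0.0005
t 14.6 tcp [0.5107 0.0999 0.2191] F [ 0.06  0.62 -0.05] gap 0.0005 shift [ 0.0003 -0.0501  0.0011] turn [-0.0022  0.0027  0.    ]
```

```bash
python3 -m jog '[[0,-0.01,0.001,0,0,0,0.0],[0,-0.02,0.001,0,0,0,0.0],[0,-0.028,0.001,0,0,0,0.0],[0,-0.036,0.001,0,0,0,0.0],[0,-0.044,0.001,0,0,0,0.0],[0,-0.052,0.001,0,0,0,0.0],[0,-0.06,0.001,0,0,0,0.0],[0,-0.06,0.001,0,0,0,0.0]]'
python3 - <<'E'
from h import *
go(.511,.15,.032)
for n in("wrist","scene"):
    c=arm.capture(n); f=c["frame"][:,:,::-1]
    if n=="scene": f=cv2.resize(f[170:350,200:440],None,fx=3,fy=3,interpolation=cv2.INTER_CUBIC)
    cv2.imwrite(f"pics/{n}12.png",f)
E
```

```text
t: 15.6
tcp_pos: [0.5107, 0.1607, 0.2182]
tool_rot: [-3.139, -0.002, 0.004]
ft_force: [0.2, -0.3, -0.7]
finger_gap: 0.0004
t 15.6 tcp [0.5107 0.1607 0.2182] F [ 0.16 -0.28 -0.72] gap 0.0004 shift [0.0003 0.0107 0.0001] turn [-0.0024  0.0026  0.0011]
```

View pics/wrist12.png

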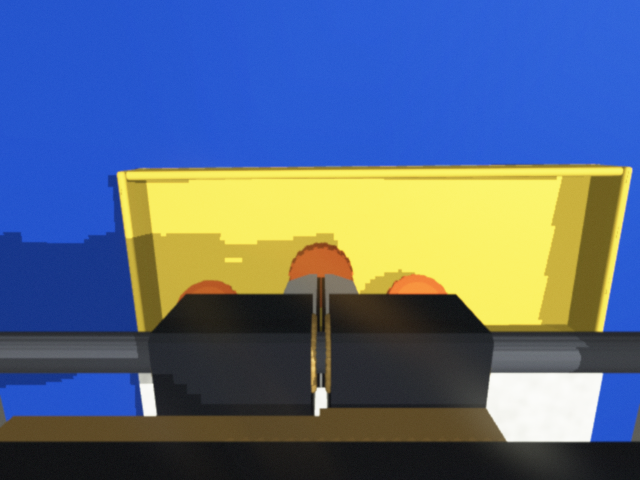

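View pics/scene12.png

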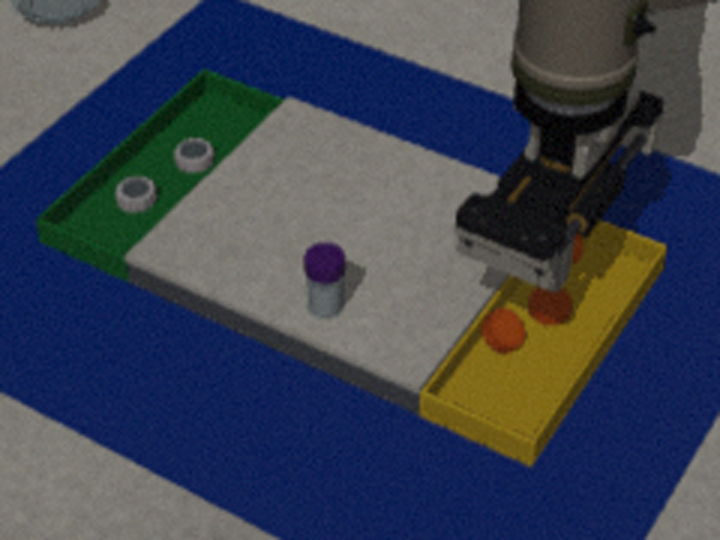

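B has moved forward to (320,262) and appears to have toppled. Next I'll raise the hand clear and check everything.

```bash
python3 -m jog '[[0,0,-0.012,0,0,0,0.0],[0,0,-0.04,0,0,0,0.0],[0,0.03,-0.09,0,0,0,0.0],[0,0.08,-0.12,0,0,0,0.0],[0,0.13,-0.14,0,0,0,0.0],[0,0.18,-0.14,0,0,0,0.0],[0,0.23,-0.14,0,0,0,0.0],[0,0.29,-0.14,0,0,0,0.0]]'
python3 -m jog '[[0,0.06,-0.02,0,0,0.1,0.0],[0,0.12,-0.02,0,0,0.2,0.0],[0,0.17,-0.02,0,0,0.3,0.0],[0,0.22,-0.02,0,0,0.4,0.0],[0,0.27,-0.02,0,0,0.5,0.0],[0,0.32,-0.02,0,0,0.6,0.0],[0,0.36,-0.02,0,0,0.7,0.0],[0,0.36,-0.02,0,0,0.7,0.0]]'
python3 - <<'E'
from h import *
import h; h.RNG["orange"]=((2,150,60),(16,255,255))
t=arm.capture("top");s=arm.capture("scene")
cv2.imwrite("pics/top13.png",t["frame"][:,:,::-1])
cv2.imwrite("pics/scene13.png",cv2.resize(s["frame"][170:350,200:440,::-1],None,fx=3,fy=3,interpolation=cv2.INTER_CUBIC))
T=[b for b in blobs(t,"orange",40) if 200<b[0]<400 and 150<b[1]<300]
S=[b for b in blobs(s,"orange",40) if 240<b[0]<430 and 190<b[1]<300]
T+=[b for b in blobs(t,"purple") if b[0]>200]; S+=[b for b in blobs(s,"purple") if b[1]<300]
for a in T:
  for b in S:
    p,e=tri(t,a[:2],s,b[:2])
    if e<.007: print(a[:3],b[:3],p.round(4),round(e,4))
E
```

```text
t: 16.7
tcp_pos: [0.5107, -0.1319, 0.3588]
tool_rot: [-3.14, -0.001, 0.003]
ft_force: [1.3, -0.7, -0.1]
finger_gap: 0.0002
t: 17.7
tcp_pos: [0.5091, -0.4953, 0.3785]
tool_rot: [2.948, -1.084, -0.003]
ft_force: [-1.2, 0.8, 0.2]
finger_gap: 0.0006
(243.0, 265.9, 106.5) (387.6, 251.0, 130.5) [0.4522 0.1461 0.0214] 0.0011
(236.0, 241.9, 123.0) (383.0, 271.2, 137.5) [0.5087 0.1635 0.0124] 0.0015
(242.4, 220.4, 114.5) (367.2, 279.7, 154.0) [0.5573 0.1484 0.0196] 0.0014
(292.7, 189.1, 115.5) (307.9, 257.4, 130.5) [0.6154 0.0308 0.0762] 0.0015
```

View pics/top13.png

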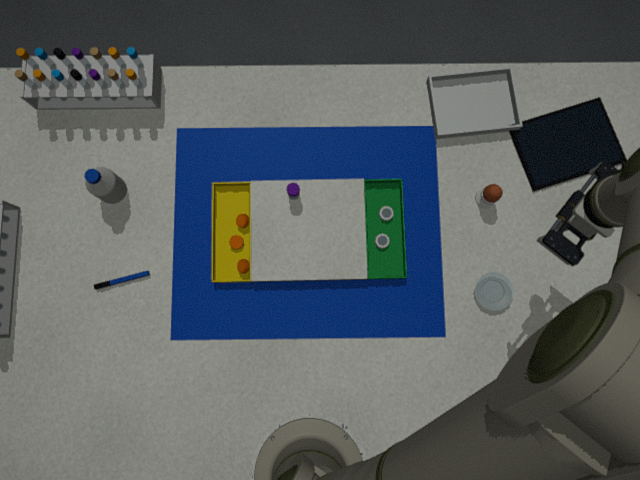

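View pics/scene13.png

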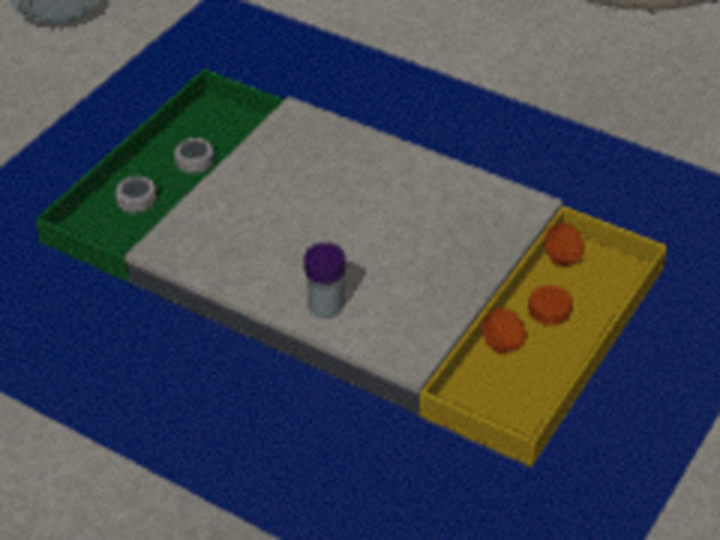

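B now lies flat. A and C lean on the wall with their centres about 8 mm or more inside the limit, and nothing else has moved. Handing in.

```bash
python3 -c "
from station import arm
print(arm.hand_in())"
```

```text
the job is handed in; nothing more can be done
None
```

All three orange caps are in the yellow tray. I pushed each one along its lane and off the board's end with the fingertips, and handed in shortly after 17.7 s of the 51 s allowed. The hand-in gives no verdict, so this rests on my own last measurements.

- **Middle cap:** it first came to rest almost upright against the tray's near wall, too close to the position limit. I nudged its top edge with closed fingers and it now lies flat, at y about 0.164.
- **Other two caps:** they lean at roughly 45° on the near wall. Their undersides' centres are about 8 mm inside the limit, which I estimated from two camera views. The measured middles of all three caps are 12–21 mm above the bench, below the 28 mm limit.
- **Vial:** it measured (0.615, 0.031) both before and after, so it did not move, and it stands upright.
- **Everything else:** the clean caps, bottle, egg, dish and marker look unmoved in the last top picture. I did not measure their positions numerically.
- **Robot:** it finished well clear of the board and touching nothing. The forces I read after each move stayed at about 1 N.

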